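Set the shared craft table

ROBOT

A 7-joint arm with a two-finger parallel gripper is mounted at the origin on the work surface. World frame = base frame: x ahead of the robot, y to its left, z up, the work surface at z = 0. Lengths are in m, angles in rad, forces in N, time in s.
With the tool pointing down it reaches from about 0.4 to 0.875 m from the base axis. Payload 19.3 kg.
Tool frame: the origin (TCP) lies midway between the tips of the shut fingers; the grasp point (between the pads) lies bot.tcp_to_grasp behind it (bot.tcp_to_grasp is the distance from the TCP to the grasp point, in m); z points along the fingers, y is the line along which they close (so a half turn about z gives the same grasp; the last joint's range is limited). The gripper opens to 85 mm and grips with 20 to 120 N. Pads are 22 mm wide; open, the fingers measure 114 mm over their backs; the gripper's body (76 mm by 85 mm) begins 54 mm behind the grasp point. The pads swing forward as they close: fully open they stand 13 mm farther back than shut.
Start: joints at [1.26, 0.521, -0.036, 1.599, 0.021, 1.021, -0.113], TCP at [0.149, -0.607, 0.231] pointing down, gripper open.
Joint ranges: [-2.91, 2.91], [-0.3, 2.13], [-1.5, 1.42], [0.17, 2.43], [-1.26, 4.41], [0.16, 1.93], [-2.52, 2.52]. Speed limits (rad/s): [1.89, 1.89, 2.39, 2.39, 3.01, 3.01, 3.01].

INTERFACE

Orientations are given as [roll, pitch, yaw] about the fixed x, y, z axes, in that order (R = Rz(yaw) Ry(pitch) Rx(roll)).
In Python, from workcell import observe, imaging, bot gives the robot as it stands.
- The arm moves only by the tool send_rows, never from a script. Its argument "plan" is text: rows parted by semicolons, each of 7 numbers parted by spaces: the shift along the tool's x, y, z in m, then the turn, a rotation vector about the tool's x, y, z in degrees, then the finger opening in m, from 0 to 0.0854. In form: dx dy dz rx ry rz claw; .... A call has 1 to 10 rows; each row is the pose to reach, as a shift and turn from the pose commanded when the call began, along the tool's axes at that moment; what a row does not reach only later rows make up. A row lasts 1/12 s, in which the tool goes at most 41.7 mm and 7.16 degrees, less where a joint would pass 70% of its speed; a pose out of reach is approached as far as the arm can. A call with a gripper value outside its range is refused whole. The fingers move at their own pace and stop on an object; "grip_force" is the grip in N (left out, the last holds). Time passes only in rows, so rows that repeat a pose let the fingers close. It gives the time, the measured TCP pose, the force, the opening and the grip force at its end, in the units of the state.
- observe(): the state, without advancing time (a new reading comes with each control period).
- imaging.grab_frame(name): name is "side" or "top"; returns a dict with "color" (480x640x3 uint8, red, green, blue), "fx", "fy", "cx", "cy" (pixels), "eye" and "orientation" of the camera in the world. Camera axes: x right, y down, z forward; pixel columns grow to the right and rows downward; lengths in m; the calibration is good to about 2 mm. A picture is of the moment at which its call begins. There is no depth.
- bot.job_done(): hands the job in; it is judged then, once.
The state is a dict: "clock": time; "qpos": joint angles; "qd": joint speeds; "joint_efforts": joint torques, N m; "position": TCP position; "tool_rot": TCP orientation; "force": force on the tool from outside, world axes, zero at the start; "moment": the same for the moment, N m; "grip_width": finger opening in m; "finger_force": force on a finger pad.
Only numpy, scipy, OpenCV 4.12 (cv2) and the standard library are available. Lean on these libraries where they do the work, as an engineer would, in place of code of your own. Each camera call takes 0.05 s, during which the arm holds its last target. There are 200 camera calls.

TASK

Get the craft table ready for the next class: put each of the four supplies - the orange-lidded bead jar, the purple stapler, the green-handled stamp and the blue paper punch - upright on the card that shows its outline in the same colour, centred in the outline and turned squarely to match it (either way round). Do not tip over the white cup that stands in the middle.

Things in the scene. Friction and masses are not known exactly. Their poses are not given: they have to be found in the camera images.
- jar: Round clear jar of coloured beads with an orange lid, 62 mm high: body 48 mm diameter, lid 50 mm diameter (heights 46 to 62 mm). About 0.12 kg. Origin: centre of its underside; z up. Its yaw has no meaning.
- stapler: Desk stapler: purple arm over a black base. Base 112 mm (x) by 30 mm (y), 9 mm high; purple arm 106 by 28 mm at heights 22 to 46 mm, which is the part to grip, across y. About 0.2 kg; it is rigid, the arm does not move. Origin: centre of the base's underside; x along its length, z up.
- stamp: Hand stamp: pale wooden block 66 mm (x) by 44 mm (y), 22 mm high with its black rubber below, and a round upright green handle 26 mm in diameter at heights 36 to 78 mm over its centre, to grip, on a neck 16 mm in diameter below. About 0.11 kg. Origin: centre of the underside; x along the block's long side, z up.
- punch: Square paper punch: blue body 50 by 50 mm, 34 mm high, to grip on two opposite sides, with a white press button 36 by 36 mm on top (46 mm high in all; it does not move). About 0.18 kg. Origin: centre of the underside; x and y along its sides, z up.
- card_jar: Fixed white card, 78 by 78 mm and 2.5 mm thick, lying on the table, printed with an orange ring outline, 65 mm in outer diameter; it is the place of the bead jar. Origin: centre of the outline, at the table surface (underside of the card). Its yaw has no meaning.
- card_stapler: Fixed white card, 134 by 54 mm and 2.5 mm thick, lying on the table, printed with a purple oblong outline, 127 by 45 mm outside; it is the place of the stapler. Origin: centre of the outline, at the table surface (underside of the card). x runs along the long side of the outline; the stapler may point either way along it.
- card_stamp: Fixed white card, 90 by 68 mm and 2.5 mm thick, lying on the table, printed with a green rectangular outline, 81 by 59 mm outside; it is the place of the stamp. Origin: centre of the outline, at the table surface (underside of the card). x runs along the long side of the outline; the stamp's block may be either way round.
- card_punch: Fixed white card, 74 by 74 mm and 2.5 mm thick, lying on the table, printed with a blue square outline, 65 by 65 mm outside; it is the place of the punch. Origin: centre of the outline, at the table surface (underside of the card). x and y run along the sides of the outline; any quarter turn of the punch is fine.
- cup: Empty white cup, 74 mm in diameter at the rim, 92 mm high, loose, standing among the things; leave it upright. Origin: centre of its underside; z up.
Mind the look-alikes: they are no part of the job. There is more than one size of the jar; the one meant has the size given above.

How it is judged:
By the outcome, as a careful person would: the job done as asked, in the order asked, and still so for the second after the job is handed in, with the robot touching nothing.
It also fails if it takes over 109 s, if anything falls off the work surface, if the arm or the gripper's body presses on something with over 40 N, if the wrist force passes 120 N, or if a joint passes its speed limit or range.

## Working session

There is one attempt and no reset: what is moved stays moved. The work goes in short steps, Python scripts to look and compute and a tool call to move; the robot and the scene stay as the last step left them, time stands still between calls to the robot, and variables do not carry over. Pictures are saved under pics/ and viewed, at most 14 in all, crops included, and the job is handed in when it is done.

Besides the shell and the picture viewer there is one more tool, called after "Call:" as name(argument=value, ...) on one line, values as JSON. send_rows: Moves the arm, as the interface text tells. Its arguments: {"type":"object","properties":{"plan":{"type":"string"},"grip_force":{"type":"number"}},"required":["plan"]}

```bash
ls; mkdir -p pics; python3 - <<'E'
from workcell import observe, imaging, bot
import cv2
print(observe()); print(bot.tcp_to_grasp)
for n in("side","top"):
    f=imaging.grab_frame(n); cv2.imwrite(f"pics/{n}0.png",f["color"][:,:,::-1]); print(n,{k:v for k,v in f.items() if k!="color"})
E
```

```text
pics
{'clock': 0.0, 'qpos': array([ 1.25979645,  0.5220277 , -0.03633674,  1.60000056,  0.02119513,
        1.02110521, -0.112799  ]), 'qd': array([-2.79408908e-04, -1.50221147e-03, -2.99545220e-04, -6.25154262e-04,
        1.81536624e-03,  8.74182024e-05,  8.21406220e-04]), 'joint_efforts': array([-9.09339687e-04, -9.27124000e+01,  1.97994187e+00, -3.69942534e+01,
        1.78724335e-02,  8.23817798e-03, -1.85918020e-05]), 'position': array([ 0.14893902, -0.60664429,  0.23071976]), 'tool_rot': array([-3.14043900e+00,  7.40296873e-05,  2.40796368e-01]), 'force': array([-0.1556782 ,  0.20456104,  0.49067255]), 'moment': array([ 0.00144786, -0.00798902,  0.0786648 ]), 'finger_force': 0.0, 'grip_width': 0.08592299807291379}
0.0187
side {'fx': 616.1874135562123, 'fy': 616.1874135562123, 'cx': 314.62913220249726, 'cy': 246.74408771520066, 'eye': array([0.04220516, 0.92021909, 1.1895586 ]), 'orientation': array([-2.40939851,  0.00852106, -2.70016568])}
top {'fx': 474.2772202207976, 'fy': 474.2772202207976, 'cx': 318.4427176951289, 'cy': 240.79718504560333, 'eye': array([0.31854295, 0.01283086, 0.93815172]), 'orientation': array([-2.96381495, -0.01609345, -1.58499239])}
```

View pics/top0.png

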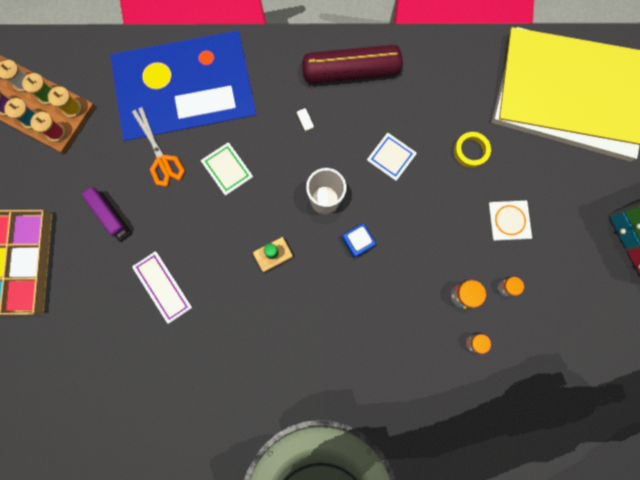

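View pics/side0.png

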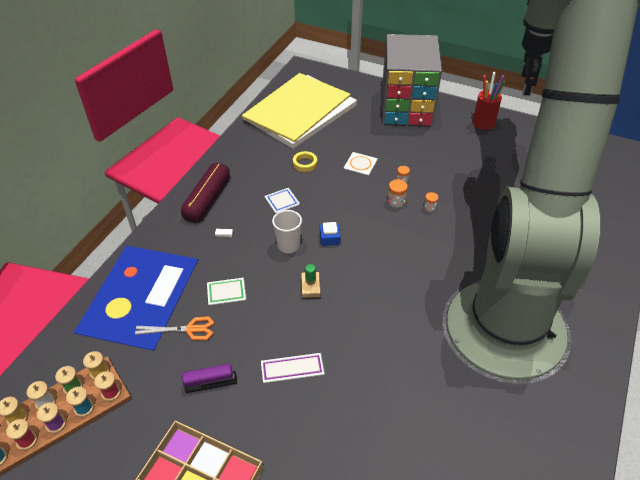

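Top view shows jar candidates at (471,294), (513,286) and (480,344); the first looks largest. The stapler is at (105,213), the stamp at (272,252), the punch at (359,240) and the cup at (326,190). Cards are purple (162,287), green (227,168), blue (392,156) and orange (511,220). Purple look-alikes are the palette square (28,229) and the dark pencil case (352,64). The side view agrees.

```bash
cat > h.py <<'E'
from workcell import observe, imaging, bot
import cv2, numpy as np
from scipy.spatial.transform import Rotation as Ro
S=8
def grab(n): return imaging.grab_frame(n)
def ray(f,uv):
    uv=np.atleast_2d(uv).astype(float)
    d=np.c_[(uv[:,0]-f["cx"])/f["fx"],(uv[:,1]-f["cy"])/f["fy"],np.ones(len(uv))]
    return d@Ro.from_euler("xyz",f["orientation"]).as_matrix().T
def plane(f,uv,z):
    d=ray(f,uv); e=f["eye"]; return (e+d*((z-e[2])/d[:,2])[:,None])[:,:2]
def tri(f,a,g,b):
    d1,d2=ray(f,a)[0],ray(g,b)[0]
    t=np.linalg.lstsq(np.c_[d1,-d2],g["eye"]-f["eye"],rcond=None)[0]
    p,q=f["eye"]+t[0]*d1,g["eye"]+t[1]*d2
    return (p+q)/2,np.linalg.norm(p-q)
# HSV ranges (H 0..179)
C=dict(orange=((8,130,110),(20,255,255)),purple=((130,70,35),(160,255,255)),green=((50,70,20),(85,255,255)),
 blue=((105,120,40),(125,255,255)),white=((0,0,140),(179,70,255)),wood=((10,60,80),(24,190,255)))
def blob(f,col,uv,r=40,hull=True):
    """contour (subpixel px) of the colour blob closest to uv, in an upsampled crop"""
    x0,y0=max(0,int(uv[0]-r)),max(0,int(uv[1]-r))
    im=f["color"][y0:int(uv[1]+r),x0:int(uv[0]+r)]
    im=cv2.resize(im,None,fx=S,fy=S,interpolation=cv2.INTER_CUBIC)
    m=cv2.inRange(cv2.cvtColor(im,cv2.COLOR_RGB2HSV),*C[col])
    m=cv2.morphologyEx(m,cv2.MORPH_OPEN,np.ones((9,9)))
    cs=[c for c in cv2.findContours(m,cv2.RETR_EXTERNAL,cv2.CHAIN_APPROX_NONE)[0] if cv2.contourArea(c)>S*S*15]
    o=(np.array(uv)-(x0,y0))*S
    if not cs: return None
    c=max(cs,key=lambda c:cv2.pointPolygonTest(c,tuple(map(float,o)),True))
    if hull: c=cv2.convexHull(c)
    return ((c[:,0]+.5)/S-.5+(x0,y0))
def cen(c):
    m=cv2.moments(c.astype(np.float32)); return np.array([m["m10"]/m["m00"],m["m01"]/m["m00"]])
def rect(f,c,z):
    p=plane(f,c,z)*1000
    (x,y),(w,h),a=cv2.minAreaRect(p.astype(np.float32))
    if w<h: w,h,a=h,w,a+90
    return np.round([x,y,w,h,(a+90)%180-90],1)
def edges(f,c,z,minlen=12):
    p=(plane(f,c,z)*1000).astype(np.float32)
    q=cv2.approxPolyDP(p[:,None],4,True)[:,0]
    d=np.roll(q,-1,0)-q; L=np.hypot(*d.T); A=np.degrees(np.arctan2(d[:,1],d[:,0]))%180
    return [(int(l),round(float(a),1)) for l,a in zip(L,A) if l>minlen]
E
cat > m1.py <<'E'
from h import *
t,s=grab("top"),grab("side")
for n,col,a,b in [("jarA","orange",(471,294),(398,187)),("jarB","orange",(513,286),(403,172)),("jarC","orange",(480,344),(431,198)),
 ("stapler","purple",(100,205),(208,376)),("stamp","green",(270,251),(310,273)),("block","wood",(260,256),(311,288)),("button","white",(359,239),(330,229)),("punch","blue",(355,250),(330,239)),
 ("Corange","orange",(511,220),(361,163)),("Cpurple","purple",(162,287),(292,367)),("Cgreen","green",(227,168),(227,291)),("Cblue","blue",(392,156),(282,200)),("cup","white",(326,188),(288,235)),
 ("Kjar","white",(495,220),(348,163)),("Kstap","white",(162,287),(292,367)),("Kstamp","white",(227,168),(227,291)),("Kpunch","white",(392,156),(282,200))]:
    A,B=blob(t,col,a,55),blob(s,col,b,55)
    p,e=tri(t,cen(A),s,cen(B)); z=p[2]
    print(n,np.round(p*1000,1),"gap",round(e*1000,1),"px",cen(A).round(1),cen(B).round(1))
    print("   rect top",rect(t,A,z),"side",rect(s,B,z))
    if n in("stapler","block","button","punch","Cblue"): print("   edges",edges(t,A,z),edges(s,B,z))
im=cv2.resize(t["color"][200:360,340:540],None,fx=4,fy=4,interpolation=cv2.INTER_CUBIC)[:600]
cv2.imwrite("pics/crop1.png",im[:,:,::-1])
E
python3 m1.py
```

```text
jarA [ 374.5 -286.2   58.3] gap 1.2 px [471.4 293.4] [397.6 186.8]
   rect top [ 374.  -286.7   53.8   52.5  -66.4] side [ 375.6 -286.7   65.4   50.9  -78.1]
jarB [ 388.8 -373.8   42.1] gap 0.6 px [513.8 285.7] [403.1 170.4]
   rect top [ 388.5 -374.    38.7   36.5   89.3] side [ 388.7 -373.7   44.8   34.7  -69.8]
jarC [ 282.9 -302.4   42. ] gap 0.9 px [480.7 343.3] [431.3 197.3]
   rect top [ 282.2 -302.9   37.4   36.8  -61.3] side [ 283.  -302.5   44.1   35.   -66.3]
stapler [544.9 414.4  36.5] gap 1.9 px [102.5 211. ] [206.6 374.9]
   rect top [544.5 414.3 112.9  32.3  37.5] side [545.7 414.1 107.1  38.6  37.7]
   edges [(23, 60.7), (81, 37.4), (20, 129.7), (16, 68.0), (92, 37.3), (16, 127.2)] [(30, 120.5), (95, 38.1), (16, 155.0), (23, 116.4), (94, 37.8)]
stamp [458.9  86.3  62.3] gap 0.3 px [270.4 250.1] [310.1 272.3]
   rect top [4.596e+02 8.610e+01 2.870e+01 2.470e+01 1.000e-01] side [459.1  86.8  55.   26.3 -64.8]
block [458.6  86.6  17. ] gap 0.5 px [272.3 254.1] [310.3 284.3]
   rect top [458.5  86.4  70.4  49.  -63. ] side [459.3  85.8  78.8  46.2 -62.7]
   edges [(46, 23.
[... 710 characters left out ...]
.1    8.9  -63.9] side [ 424.2 -462.7   74.9   58.3  -78.1]
Cpurple [429.8 352.6  99.2] gap 113.0 px [113.3 233.2] [291.8 367.1]
   rect top [486.4 364.4  20.5   7.3  89.4] side [371.2 353.4 116.   40.2  34. ]
Cgreen [640.3 182.3   4.6] gap 1.6 px [226.4 168.1] [225.8 290.6]
   rect top [639.9 182.1  80.   58.2  34.8] side [641.4 181.9  80.7  58.2  35. ]Traceback (most recent call last):
  File "m1.py", line 8, in <module>
    p,e=tri(t,cen(A),s,cen(B)); z=p[2]
              ~~~^^^
  File "h.py", line 34, in cen
    m=cv2.moments(c.astype(np.float32)); return np.array([m["m10"]/m["m00"],m["m01"]/m["m00"]])
                  ^^^^^^^^
AttributeError: 'NoneType' object has no attribute 'astype'
```

```bash
cat > m2.py <<'E'
from h import *
import h
C["orange"]=((5,60,110),(22,255,255));C["purple"]=((125,35,35),(165,255,255));C["blue"]=((100,60,40),(128,255,255));C["white"]=((0,0,110),(179,80,255))
t,s=grab("top"),grab("side")
im=cv2.resize(t["color"][200:350,340:540],None,fx=4,fy=4,interpolation=cv2.INTER_CUBIC)
cv2.imwrite("pics/crop1.png",im[:,:,::-1])
h.cv2.morphologyEx=lambda m,o,k,f=cv2.morphologyEx: f(f(m,cv2.MORPH_CLOSE,np.ones((13,13))),cv2.MORPH_OPEN,np.ones((3,3)))
for n,col,a,b,r in [("Corange","orange",(511,220),(361,163),24),("Cpurple","purple",(162,287),(292,367),38),("Cblue","blue",(392,156),(282,200),26),("cup","white",(326,188),(288,235),30),
 ("Kjar","white",(511,220),(361,163),28),("Kstap","white",(162,287),(292,367),45),("Kstamp","white",(227,168),(227,291),30),("Kpunch","white",(392,156),(282,200),28)]:
    A,B=blob(t,col,a,r),blob(s,col,b,r)
    if A is None or B is None: print(n,A is None,B is None);continue
    p,e=tri(t,cen(A),s,cen(B)); z=p[2]
    print(n,np.round(p*1000,1),"gap",round(e*1000,1),"px",cen(A).round(1),cen(B).round(1))
    print("   rect top",rect(t,A,.0025),"side",rect(s,B,.0025))
    if n in("Kpunch","Cblue"): print("   edges",edges(t,A,z),edges(s,B,z))
E
python3 m2.py
```

```text
Corange [ 524.9 -392.8    7.3] gap 1.2 px [510.1 219.8] [360.3 162.7]
   rect top [ 525.5 -394.9   64.8   64.8   61.4] side [ 527.8 -398.8   65.5   65.    24.7]
Cpurple [399.  304.2   4.4] gap 2.2 px [161.4 286.9] [291.7 367. ]
   rect top [398.8 304.9 127.4  45.2  33.8] side [400.7 302.9 127.8  45.9  33.8]
Cblue [ 663.3 -158.     5.9] gap 1.7 px [391.4 156. ] [281.6 199.6]
   rect top [ 663.8 -158.7   65.1   64.9  -37.3] side [ 666.4 -161.7   67.9   65.9  -37.7]
   edges [(62, 53.0), (62, 143.1), (62, 52.8), (61, 142.4)] [(63, 142.0), (62, 52.2), (64, 140.6), (61, 51.6)]
cup [575.2 -18.2  71. ] gap 1.4 px [325.4 187.9] [286.5 226.1]
   rect top [598.3 -21.8  86.8  85.   23.9] side [603.1 -74.3 183.6  83.5 -57.5]
Kjar [ 525.  -393.3    5.7] gap 1.4 px [510. 220.] [360.2 163. ]
   rect top [ 525.5 -394.8   83.3   82.7    2.1] side [ 527.4 -397.7   87.6   83.9  -87.8]
Kstap [398.9 304.3   4. ] gap 1.9 px [161.4 286.9] [291.8 367.2]
   rect top [398.9 304.9 139.   58.6  33.8] side [400.4 303.1 138.5  60.1  33.8]
Kstamp [640.2 182.3   4.3] gap 1.6 px [226.4 168.3] [225.9 290.8]
   rect top [640.5 182.5  95.6  72.9  34.9] side [642.5 180.4  94.8  75.3  34.8]
Kpunch [ 670.7 -166.5  -36. ] gap 13.1 px [391.4 156.1] [283.8 208.6]
   rect top [ 663.7 -158.7   79.4   78.8  -37.5] side [ 643.4 -133.8  164.    91.2  -50.1]
   edges [(78, 53.2), (79, 143.0), (78, 52.5), (78, 143.4)] [(72, 142.1), (69, 122.0), (30, 104.9), (73, 24.8), (130, 130.4), (71, 55.8)]
```

View pics/crop1.png

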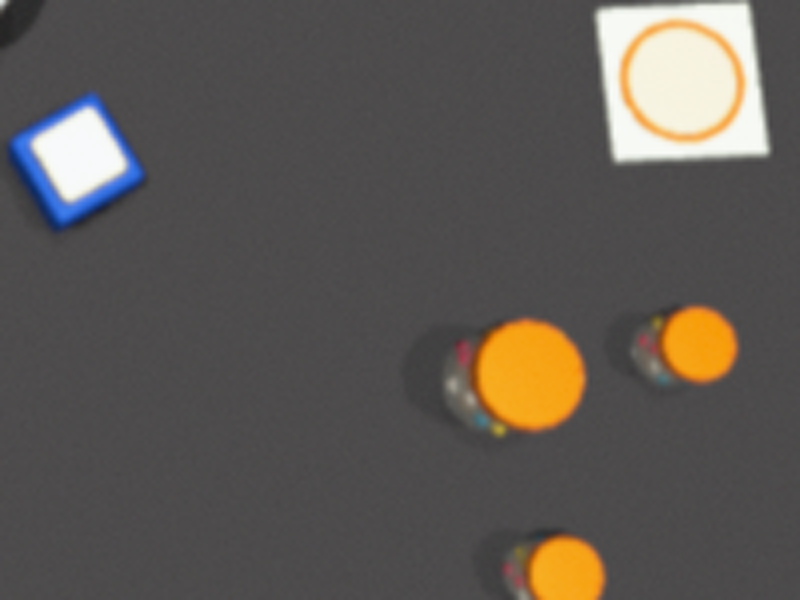

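The crop shows the big jar's lid at crop (530,375). It is 110/4 = 27.5 px across, or 50 mm at that range; the other two lids measure about 37 mm. So the jar to grasp is the one at top pixel (471,294).

```bash
cat > go.py <<'E'
import sys,numpy as np
from workcell import observe
from scipy.spatial.transform import Rotation as Ro
def go(x,y,z,yaw,s=None):
    s=s or observe(); R=Ro.from_euler("xyz",s["tool_rot"])
    T=Ro.from_euler("xyz",[np.pi,0,np.radians(yaw)])
    d=R.inv().apply(np.array([x,y,z])/1000-s["position"]); r=(R.inv()*T).as_rotvec(degrees=True)
    print("delta %.4f %.4f %.4f  rot %.2f %.2f %.2f"%(*d,*r), "| norm %.3f"%np.linalg.norm(d))
if __name__=="__main__":
    s=observe(); print("t %.2f pos"%s["clock"],(s["position"]*1000).round(1),"rpy",np.degrees(s["tool_rot"]).round(2),"F",s["force"].round(1),"w %.4f ff %.1f"%(s["grip_width"],s["finger_force"]),"q7 %.2f"%s["qpos"][6])
    for a in sys.argv[1:]: go(*map(float,a.split(",")),s)
E
python3 go.py 374.5,-286.5,150,53
```

```text
t 0.30 pos [ 149.  -606.9  231.1] rpy [-179.98    0.     13.79] F [-0.1  0.1 -0.3] w 0.0854 ff 0.0 q7 -0.11
delta 0.2954 -0.2573 0.0812  rot -0.02 -0.00 -39.21 | norm 0.400
```

Call:
send_rows(plan="0.03 -0.026 0.008 0 0 -5 0.085; 0.295 -0.257 0.081 0 0 -39.2 0.085; 0.295 -0.257 0.081 0 0 -39.2 0.085; 0.295 -0.257 0.081 0 0 -39.2 0.085; 0.295 -0.257 0.081 0 0 -39.2 0.085; 0.295 -0.257 0.081 0 0 -39.2 0.085; 0.295 -0.257 0.081 0 0 -39.2 0.085; 0.295 -0.257 0.081 0 0 -39.2 0.085; 0.295 -0.257 0.081 0 0 -39.2 0.085; 0.295 -0.257 0.081 0 0 -39.2 0.085", grip_force=40)

```text
clock: 1.13
position: [0.3761, -0.2836, 0.1499]
tool_rot: [-3.141, -0.001, 0.928]
force: [0.8, 0.1, 0.4]
grip_width: 0.0854
finger_force: 0.0
```

```bash
python3 go.py 374.5,-286.5,110,53 374.5,-286.5,35,53
```

```text
t 1.13 pos [ 376.1 -283.6  149.9] rpy [-1.7999e+02 -6.0000e-02  5.3150e+01] F [0.8 0.1 0.4] w 0.0854 ff 0.0 q7 -0.29
delta -0.0033 0.0005 0.0398  rot -0.01 -0.06 0.15 | norm 0.040
delta -0.0034 0.0005 0.1148  rot -0.01 -0.06 0.15 | norm 0.115
```

Call:
send_rows(plan="0 0 0.02 0 0 0 0.085; -0.001 0 0.04 0 0 0 0.085; -0.001 0 0.05 0 0 0 0.085; -0.001 0 0.05 0 0 0 0.085")

```text
clock: 1.47
position: [0.3728, -0.2873, 0.0987]
tool_rot: [-3.139, 0.0, 0.925]
force: [-0.8, -0.3, -0.4]
grip_width: 0.0849
finger_force: 0.0
```

```bash
python3 go.py  374.5,-286.5,35,53; python3 - <<'E'
from h import *
a=[cv2.resize(grab(n)["color"][y-75:y+75,x-100:x+100],(400,300),interpolation=cv2.INTER_CUBIC) for n,x,y in (("top",471,294),("side",400,170))]
cv2.imwrite("pics/c2.png",np.hstack(a)[:,:,::-1])
E
```

```text
t 1.47 pos [ 372.8 -287.3   98.7] rpy [-1.7982e+02  1.0000e-02  5.3000e+01] F [-0.8 -0.3 -0.4] w 0.0849 ff 0.0 q7 -0.33
delta 0.0017 0.0011 0.0637  rot -0.18 0.01 -0.00 | norm 0.064
```

View pics/c2.png

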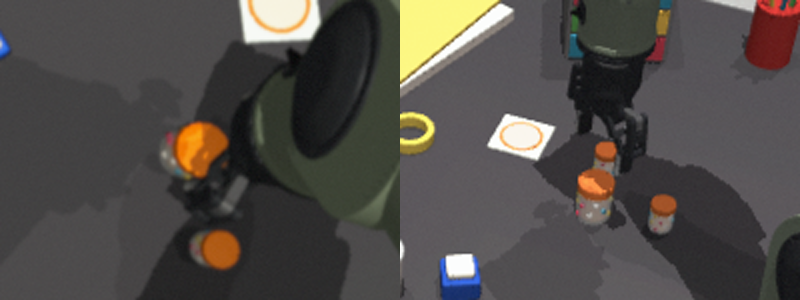

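The top half shows the lid at (202,150) beside the near finger at (215,190). The side half shows the fingers straddling the jar at (595,190), so I descend.

Call:
send_rows(plan="0.001 0.001 0.02 0 0 0 0.085; 0.0015 0.001 0.04 0 0 0 0.085; 0.0015 0.001 0.055 0 0 0 0.085; 0.0015 0.001 0.063 0 0 0 0.085; 0.0015 0.001 0.063 0 0 0 0.085; 0.0015 0.001 0.063 0 0 0 0.04;  0.0015 0.001 0.063 0 0 0 0.04; 0.0015 0.001 0.063 0 0 0 0.04; 0.0015 0.001 0.063 0 0 0 0.04; 0.0015 0.001 0.063 0 0 0 0.04")

```text
clock: 2.4
position: [0.3757, -0.2876, 0.0384]
tool_rot: [3.14, 0.0, 0.925]
force: [-1.5, 1.5, 10.9]
grip_width: 0.049
finger_force: 39.3
```

```bash
python3 go.py  525,-393,100,53
```

```text
t 2.40 pos [ 375.7 -287.6   38.4] rpy [179.92   0.    52.98] F [-1.5  1.5 10.9] w 0.0490 ff 39.3 q7 -0.38
delta 0.0057 0.1827 -0.0614  rot 0.08 0.00 -0.02 | norm 0.193
```

Call:
send_rows(plan="0 0 -0.02 0 0 0 0.04; 0 0 -0.05 0 0 0 0.04; 0.003 0.03 -0.06 0 0 0 0.04; 0.0057 0.065 -0.06 0 0 0 0.04; 0.0057 0.1 -0.06 0 0 0 0.04; 0.0057 0.13 -0.06 0 0 0 0.04; 0.0057 0.16 -0.06 0 0 0 0.04; 0.0057 0.18 -0.06 0 0 0 0.04; 0.0057 0.182 -0.06 0 0 0 0.04; 0.0057 0.182 -0.06 0 0 0 0.04")

```text
clock: 3.23
position: [0.5244, -0.3925, 0.0974]
tool_rot: [3.141, -0.0, 0.925]
force: [-1.2, 0.5, -1.5]
grip_width: 0.0485
finger_force: 42.4
```

```bash
python3 go.py  525,-393,42,53; cat > place.py <<'E'
from h import *
import sys
# tri centre of a coloured blob seen in both views near given pixels
col,a,b,r=sys.argv[1],eval(sys.argv[2]),eval(sys.argv[3]),int(sys.argv[4])
t,s=grab("top"),grab("side")
A,B=blob(t,col,a,r),blob(s,col,b,r)
p,e=tri(t,cen(A),s,cen(B)); print((p*1000).round(1),"gap %.1f"%(e*1000),cen(A).round(1),cen(B).round(1),"rect",rect(t,A,p[2]),rect(s,B,p[2]),edges(t,A,p[2]),edges(s,B,p[2]))
if len(sys.argv)>5:
    k=[cv2.resize(f["color"][int(y)-75:int(y)+75,int(x)-100:int(x)+100],(400,300),interpolation=cv2.INTER_CUBIC) for f,(x,y) in((t,cen(A)),(s,cen(B)))]
    cv2.imwrite(sys.argv[5],np.hstack(k)[:,:,::-1])
E
python3 place.py orange "(525,217)" "(355,145)" 45
```

```text
t 3.23 pos [ 524.4 -392.5   97.4] rpy [ 1.7999e+02 -2.0000e-02  5.2980e+01] F [-1.2  0.5 -1.5] w 0.0485 ff 42.4 q7 -0.27
delta -0.0001 0.0008 0.0554  rot 0.01 -0.02 -0.02 | norm 0.055
[ 528.3 -375.9  124.6] gap 1.5 [527.5 202.8] [359.3 133.6] rect [ 529.8 -375.    48.6   20.2  -43.5] [ 529.7 -377.3   65.5   28.2  -68.3] [(30, 141.9), (18, 120.0), (13, 11.7), (18, 149.2), (17, 116.0), (13, 78.4)] [(62, 113.5), (19, 167.9), (28, 114.9), (23, 80.9), (15, 44.5)]
```

Call:
send_rows(plan="0 0.0005 0.02 0 0 0 0.04; 0 0.001 0.04 0 0 0 0.04; 0 0.001 0.05 0 0 0 0.04; 0 0.001 0.055 0 0 0 0.04; 0 0.001 0.055 0 0 0 0.04; 0 0.001 0.056 0 0 0 0.04; 0 0.001 0.056 0 0 0 0.04")

```text
clock: 3.92
position: [0.525, -0.3929, 0.042]
tool_rot: [3.141, -0.0, 0.925]
force: [0.4, 0.5, -1.3]
grip_width: 0.0484
finger_force: 42.4
```

Call:
send_rows(plan="0 0 0.001 0 0 0 0.04; 0 0 0.0015 0 0 0 0.04; 0 0 0.0015 0 0 0 0.04; 0 0 0.0015 0 0 0 0.06; 0 0 0.0015 0 0 0 0.085; 0 0 0.0015 0 0 0 0.085; 0 0 0.0015 0 0 0 0.085; 0 0 -0.03 0 0 0 0.085; 0 0 -0.06 0 0 0 0.085; 0 0 -0.08 0 0 0 0.085")

```text
clock: 4.75
position: [0.5254, -0.3931, 0.1237]
tool_rot: [3.14, -0.0, 0.925]
force: [0.2, 0.2, -0.2]
grip_width: 0.0848
finger_force: 0.0
```

```bash
python3 go.py  484,-82.5,150,29 484,-82.5,150,119 
```

```text
t 4.75 pos [ 525.4 -393.1  123.7] rpy [ 1.7991e+02 -1.0000e-02  5.2990e+01] F [ 0.2  0.2 -0.2] w 0.0848 ff 0.0 q7 -0.26
delta 0.2231 -0.2200 -0.0266  rot 0.08 -0.03 23.99 | norm 0.314
delta 0.2231 -0.2200 -0.0266  rot 0.09 0.04 -66.01 | norm 0.314
```

Call:
send_rows(plan="0.02 -0.02 -0.027 0 0 3 0.085; 0.223 -0.22 -0.027 0 0 24 0.085; 0.223 -0.22 -0.027 0 0 24 0.085; 0.223 -0.22 -0.027 0 0 24 0.085; 0.223 -0.22 -0.027 0 0 24 0.085; 0.223 -0.22 -0.027 0 0 24 0.085; 0.223 -0.22 -0.027 0 0 24 0.085; 0.223 -0.22 -0.027 0 0 24 0.085; 0.223 -0.22 -0.027 0 0 24 0.085; 0.223 -0.22 -0.027 0 0 24 0.085")

```text
clock: 5.58
position: [0.4836, -0.0804, 0.1486]
tool_rot: [3.142, -0.001, 0.51]
force: [0.0, -0.7, 0.3]
grip_width: 0.0853
finger_force: 0.0
```

```bash
python3 go.py  484,-82.5,60,29 484,-82.5,6,29; python3 place.py orange "(518,213)" "(358,150)" 40 pics/c3.png
```

```text
t 5.58 pos [483.6 -80.4 148.6] rpy [ 1.800e+02 -3.000e-02  2.921e+01] F [ 0.  -0.7  0.3] w 0.0853 ff 0.0 q7 -1.14
delta -0.0007 0.0020 0.0886  rot 0.00 -0.03 0.21 | norm 0.089
delta -0.0007 0.0020 0.1426  rot 0.00 -0.03 0.21 | norm 0.143
[ 537.2 -418.1   37.3] gap 5.9 [528.1 208.5] [361.4 148.8] rect [ 541.1 -418.5   43.5   17.3   41.8] [ 533.6 -418.3   67.2   52.3  -65.3] [(26, 72.2), (25, 5.8), (43, 39.9)] [(21, 158.9), (33, 111.9), (16, 83.2), (22, 34.9), (21, 163.0), (32, 117.4), (24, 78.1), (20, 26.3)]
```

View pics/c3.png

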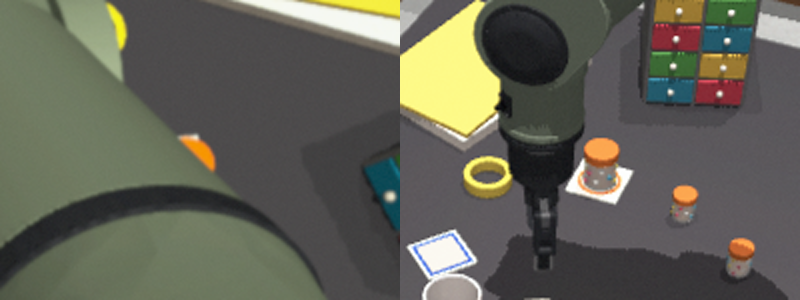

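The side half shows the jar upright on its orange ring at (600,165); the arm hides it in the top view, so I'll measure it later. Next is the punch.

Call:
send_rows(plan="0 0.0005 0.03 0 0 0.1 0.085; 0 0.001 0.06 0 0 0.2 0.085; 0 0.001 0.09 0 0 0.2 0.085; 0 0.001 0.115 0 0 0.2 0.085; 0 0.001 0.13 0 0 0.2 0.085; 0 0.001 0.138 0 0 0.2 0.085; 0 0.001 0.138 0 0 0.2 0.085; 0 0.001 0.138 0 0 0.2 0.085")

```text
clock: 6.35
position: [0.4841, -0.0839, 0.0106]
tool_rot: [3.141, 0.0, 0.502]
force: [-1.0, 1.0, 0.7]
grip_width: 0.0851
finger_force: 0.0
```

```bash
python3 go.py  484,-82.5,8,29
```

```text
t 6.35 pos [484.1 -83.9  10.6] rpy [1.7999e+02 1.0000e-02 2.8740e+01] F [-1.   1.   0.7] w 0.0851 ff 0.0 q7 -1.21
delta 0.0006 -0.0012 0.0026  rot 0.01 0.01 -0.26 | norm 0.003
```

Call:
send_rows(plan="0.0005 -0.001 0.001 0 0 0 0.085; 0.0005 -0.001 0.002 0 0 0 0.045; 0.0005 -0.001 0.002 0 0 0 0.045; 0.0005 -0.001 0.002 0 0 0 0.045; 0.0005 -0.001 0.002 0 0 0 0.045; 0.0005 -0.001 0.002 0 0 0 0.045; 0.0005 -0.001 0.002 0 0 0 0.045")

```text
clock: 6.93
position: [0.4842, -0.0822, 0.009]
tool_rot: [3.141, -0.001, 0.502]
force: [-1.9, -0.1, 10.1]
grip_width: 0.0493
finger_force: 40.3
```

```bash
python3 go.py  484,-82.5,130,29 484,-82.5,8,29; python3 go.py 663.3,-158.5,90,52.6
```

```text
t 6.93 pos [484.2 -82.2   9. ] rpy [ 1.7997e+02 -4.0000e-02  2.8790e+01] F [-1.9 -0.1 10.1] w 0.0493 ff 40.3 q7 -1.21
delta -0.0003 0.0003 -0.1210  rot 0.03 -0.04 -0.21 | norm 0.121
delta -0.0004 0.0002 0.0010  rot 0.03 -0.04 -0.21 | norm 0.001
t 6.93 pos [484.2 -82.2   9. ] rpy [ 1.7997e+02 -4.0000e-02  2.8790e+01] F [-1.9 -0.1 10.1] w 0.0493 ff 40.3 q7 -1.21
delta 0.1202 0.1532 -0.0809  rot 0.04 -0.03 -23.81 | norm 0.211
```

Call:
send_rows(plan="0 0 -0.02 0 0 0 0.045; 0 0 -0.055 0 0 0 0.045; 0 0 -0.095 0 0 0 0.045; 0.02 0.025 -0.11 0 0 -4 0.045; 0.045 0.055 -0.11 0 0 -9 0.045; 0.07 0.085 -0.11 0 0 -15 0.045; 0.095 0.12 -0.11 0 0 -20 0.045; 0.115 0.148 -0.11 0 0 -23.4 0.045; 0.12 0.153 -0.11 0 0 -23.8 0.045; 0.12 0.153 -0.11 0 0 -23.8 0.045")

```text
clock: 7.77
position: [0.6639, -0.1595, 0.1176]
tool_rot: [-3.142, -0.0, 0.917]
force: [-0.7, 0.4, -2.2]
grip_width: 0.0492
finger_force: 43.4
```

```bash
python3 go.py  663.3,-158.5,13,52.6
```

```text
t 7.77 pos [ 663.9 -159.5  117.6] rpy [-1.800e+02 -2.000e-02  5.254e+01] F [-0.7  0.4 -2.2] w 0.0492 ff 43.4 q7 -0.68
delta 0.0004 -0.0011 0.1046  rot -0.00 -0.02 -0.06 | norm 0.105
```

Call:
send_rows(plan="0 -0.0005 0.03 0 0 0 0.045; 0 -0.001 0.06 0 0 0 0.045; 0 -0.001 0.085 0 0 0 0.045; 0 -0.001 0.098 0 0 0 0.045; 0 -0.001 0.103 0 0 0 0.045; 0 -0.001 0.1045 0 0 0 0.045; 0 -0.001 0.1045 0 0 0 0.045; 0 -0.001 0.1045 0 0 0 0.045")

```text
clock: 8.43
position: [0.6627, -0.1579, 0.0154]
tool_rot: [3.14, -0.001, 0.918]
force: [0.4, -0.1, -0.6]
grip_width: 0.049
finger_force: 43.4
```

```bash
python3 go.py  663.3,-158.5,12,52.6;  python3 - <<'E'
from h import *
k=[cv2.resize(grab(n)["color"][y-75:y+75,x-100:x+100],(400,300),interpolation=cv2.INTER_CUBIC) for n,x,y in (("top",392,156),("side",282,200))]
cv2.imwrite("pics/c4.png",np.hstack(k)[:,:,::-1])
E
```

```text
t 8.43 pos [ 662.7 -157.9   15.4] rpy [ 1.799e+02 -5.000e-02  5.258e+01] F [ 0.4 -0.1 -0.6] w 0.0490 ff 43.4 q7 -0.72
delta -0.0002 0.0008 0.0034  rot 0.10 -0.05 -0.02 | norm 0.004
```

View pics/c4.png

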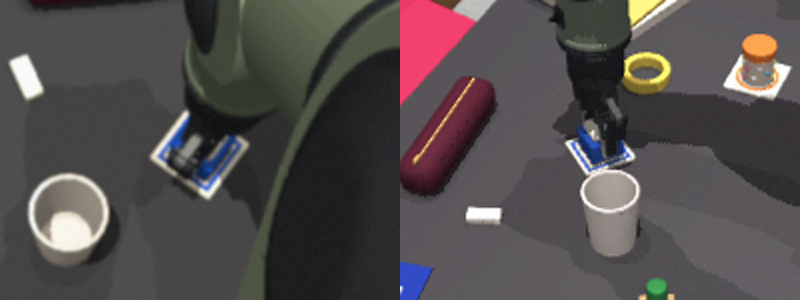

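The top half shows the punch inside the blue outline at (200,153), and the cup standing at (68,218). I lower and release.

Call:
send_rows(plan="0 0.0007 0.002 0 0 0 0.045; 0 0.0007 0.0033 0 0 0 0.045; 0 0.0007 0.0033 0 0 0 0.045; 0 0.0007 0.0033 0 0 0 0.06; 0 0.0007 0.0033 0 0 0 0.085; 0 0.0007 0.0033 0 0 0 0.085; 0 0.0007 0.0033 0 0 0 0.085; 0 0 -0.03 0 0 0 0.085; 0 0 -0.07 0 0 0 0.085; 0 0 -0.11 0 0 0 0.085")

```text
clock: 9.37
position: [0.6612, -0.1575, 0.1244]
tool_rot: [-3.14, 0.001, 0.918]
force: [1.1, -1.2, 0.4]
grip_width: 0.0852
finger_force: 0.0
```

Call:
send_rows(plan="0 0 -0.035 0 0 0 0.085; 0 0 -0.05 0 0 0 0.085; 0 0 -0.05 0 0 0 0.085")

```text
clock: 9.62
position: [0.6637, -0.1581, 0.1783]
tool_rot: [3.136, -0.003, 0.918]
force: [0.8, -0.8, -0.2]
grip_width: 0.0851
finger_force: 0.0
```

```bash
python3 go.py  459,86.5,160,120
```

```text
t 9.62 pos [ 663.7 -158.1  178.3] rpy [ 1.7969e+02 -1.5000e-01  5.2580e+01] F [ 0.8 -0.8 -0.2] w 0.0851 ff 0.0 q7 -0.67
delta 0.0698 -0.3113 0.0168  rot 0.37 0.05 -67.42 | norm 0.319
```

Call:
send_rows(plan="0.007 -0.025 0.002 0 0 -5 0.085; 0.07 -0.31 0.015 0 0 -67.4 0.085; 0.07 -0.31 0.015 0 0 -67.4 0.085; 0.07 -0.31 0.015 0 0 -67.4 0.085; 0.07 -0.31 0.015 0 0 -67.4 0.085; 0.07 -0.31 0.015 0 0 -67.4 0.085; 0.07 -0.31 0.015 0 0 -67.4 0.085; 0.07 -0.31 0.015 0 0 -67.4 0.085; 0.07 -0.31 0.015 0 0 -67.4 0.085; 0.07 -0.31 0.015 0 0 -67.4 0.085")

```text
clock: 10.45
position: [0.4567, 0.0879, 0.1586]
tool_rot: [-3.141, -0.0, 2.105]
force: [0.9, -0.6, 0.4]
grip_width: 0.0854
finger_force: 0.0
```

```bash
python3 go.py  459,86.5,40,120; python3 place.py orange "(518,213)" "(358,150)" 40; python3 place.py blue "(391,156)" "(283,195)" 20
```

```text
t 10.45 pos [456.7  87.9 158.6] rpy [-1.7998e+02 -2.0000e-02  1.2062e+02] F [ 0.9 -0.6  0.4] w 0.0854 ff 0.0 q7 -0.16
delta -0.0024 0.0013 0.1186  rot -0.02 -0.02 0.62 | norm 0.119
[ 514.5 -370.4   79. ] gap 3.8 [514.7 217.6] [361.4 148.8] rect [ 511.4 -372.2   80.6   57.2  -74.2] [ 515.9 -370.2   64.2   50.4  -65.3] [(19, 168.2), (33, 127.1), (21, 105.7), (23, 59.3), (20, 13.6), (24, 147.0), (37, 107.4), (24, 70.1)] [(20, 159.6), (32, 111.9), (16, 80.1), (20, 33.8), (19, 162.9), (32, 117.9), (23, 78.1), (19, 26.4)]
[ 664.7 -159.9   14.1] gap 2.9 [393.1 154.2] [281.1 196.8] rect [ 663.9 -160.    62.1   58.8   52. ] [ 667.3 -160.4   71.4   59.9  -63.3] [(49, 49.8), (46, 141.6), (49, 52.8), (12, 17.7), (44, 144.1)] [(58, 10.1), (41, 118.2), (22, 58.1), (19, 22.0), (33, 143.6), (37, 121.1)]
```

Call:
send_rows(plan="-0.0005 0 0.03 0 0 0.2 0.085; -0.001 0.0005 0.06 0 0 0.3 0.085; -0.0015 0.001 0.09 0 0 0.4 0.085; -0.0015 0.001 0.11 0 0 0.4 0.085; -0.0015 0.001 0.118 0 0 0.4 0.085; -0.0015 0.001 0.119 0 0 0.4 0.085; -0.0015 0.001 0.119 0 0 0.4 0.085")

```text
clock: 11.23
position: [0.46, 0.0854, 0.0401]
tool_rot: [-3.141, -0.0, 2.086]
force: [0.2, -0.0, -0.2]
grip_width: 0.085
finger_force: 0.0
```

```bash
python3 go.py  459,86.5,38,120; python3 - <<'E'
from h import *
k=[cv2.resize(grab(n)["color"][y-75:y+75,x-100:x+100],(400,300),interpolation=cv2.INTER_CUBIC) for n,x,y in (("top",272,252),("side",310,273))]
cv2.imwrite("pics/c5.png",np.hstack(k)[:,:,::-1])
E
```

```text
t 11.23 pos [460.   85.4  40.1] rpy [-179.99   -0.    119.52] F [ 0.2 -0.  -0.2] w 0.0850 ff 0.0 q7 -0.36
delta 0.0014 -0.0003 0.0021  rot -0.01 -0.00 -0.48 | norm 0.003
```

View pics/c5.png

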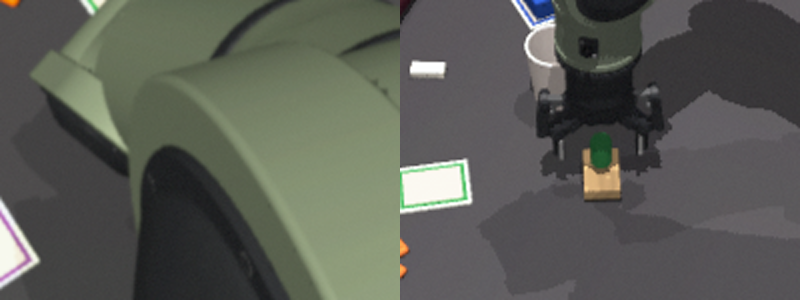

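The side half shows the fingers straddling the green handle at (600,150), clear of the block.

Call:
send_rows(plan="0.001 0 0.001 0 0 -0.4 0.085; 0.001 0 0.001 0 0 -0.4 0.015; 0.001 0 0.001 0 0 -0.4 0.015; 0.001 0 0.001 0 0 -0.4 0.015; 0.001 0 0.001 0 0 -0.4 0.015; 0.001 0 0.001 0 0 -0.4 0.015; 0.001 0 0.001 0 0 -0.4 0.015; 0.001 0 0.001 0 0 -0.4 0.015; 0.001 0 0.001 0 0 -0.4 0.015; 0.001 0 0.001 0 0 -0.4 0.015")

```text
clock: 12.17
position: [0.4595, 0.0862, 0.039]
tool_rot: [3.141, 0.0, 2.094]
force: [0.2, -0.7, 6.0]
grip_width: 0.0251
finger_force: 38.9
```

```bash
python3 go.py  640.5,182,130,38
```

```text
t 12.17 pos [459.5  86.2  39. ] rpy [1.7999e+02 1.0000e-02 1.1999e+02] F [ 0.2 -0.7  6. ] w 0.0251 ff 38.9 q7 -0.36
delta -0.0075 0.2047 -0.0910  rot 0.02 -0.00 81.99 | norm 0.224
```

Call:
send_rows(plan="0 0 -0.02 0 0 0 0.015; 0 0 -0.055 0 0 0 0.015; 0 0.01 -0.09 0 0 6 0.015; 0 0.04 -0.09 0 0 13 0.015; -0.002 0.07 -0.09 0 0 20 0.015; -0.003 0.1 -0.09 0 0 27 0.015; -0.004 0.13 -0.09 0 0 34 0.015; -0.006 0.16 -0.09 0 0 41 0.015; -0.007 0.185 -0.09 0 0 48 0.015; -0.0075 0.2 -0.09 0 0 55 0.015")

```text
clock: 13.0
position: [0.6379, 0.1812, 0.1284]
tool_rot: [-3.141, -0.001, 1.129]
force: [0.4, -0.1, -0.9]
grip_width: 0.0253
finger_force: 39.6
```

```bash
python3 go.py  640.5,182,130,38
```

```text
t 13.00 pos [637.9 181.2 128.4] rpy [-1.7999e+02 -3.0000e-02  6.4690e+01] F [ 0.4 -0.1 -0.9] w 0.0253 ff 39.6 q7 -1.02
delta 0.0019 0.0020 -0.0016  rot -0.01 -0.03 26.69 | norm 0.003
```

Call:
send_rows(plan="0 0 0 0 0 7 0.015; 0 0 0 0 0 14 0.015; 0 0 0.01 0 0 20 0.015; 0 0 0.03 0 0 25 0.015; 0.001 0.001 0.05 0 0 26.7 0.015; 0.001 0.001 0.055 0 0 26.7 0.015; 0.001 0.001 0.055 0 0 26.7 0.015; 0.001 0.001 0.055 0 0 26.7 0.015")

```text
clock: 13.67
position: [0.6377, 0.1803, 0.0742]
tool_rot: [-3.141, -0.0, 0.67]
force: [-0.4, 0.1, -0.5]
grip_width: 0.025
finger_force: 39.6
```

```bash
python3 go.py  640.5,182,42,38; python3 place.py wood "(225,170)" "(227,280)" 40 pics/c6.png
```

```text
t 13.67 pos [637.7 180.3  74.2] rpy [-179.99   -0.     38.38] F [-0.4  0.1 -0.5] w 0.0250 ff 39.6 q7 -1.43
delta 0.0032 0.0004 0.0322  rot -0.01 -0.00 0.38 | norm 0.032Traceback (most recent call last):
  File "place.py", line 7, in <module>
    p,e=tri(t,cen(A),s,cen(B)); print((p*1000).round(1),"gap %.1f"%(e*1000),cen(A).round(1),cen(B).round(1),"rect",rect(t,A,p[2]),rect(s,B,p[2]),edges(t,A,p[2]),edges(s,B,p[2]))
              ~~~^^^
  File "h.py", line 34, in cen
    m=cv2.moments(c.astype(np.float32)); return np.array([m["m10"]/m["m00"],m["m01"]/m["m00"]])
                  ^^^^^^^^
AttributeError: 'NoneType' object has no attribute 'astype'
```

Call:
send_rows(plan="0.001 0 0.012 0 0 0.2 0.015; 0.0025 0 0.022 0 0 0.3 0.015; 0.003 0 0.028 0 0 0.3 0.015; 0.003 0 0.03 0 0 0.3 0.015; 0.003 0 0.03 0 0 0.3 0.015")

```text
clock: 14.18
position: [0.6395, 0.182, 0.0428]
tool_rot: [-3.141, 0.001, 0.663]
force: [-0.0, -0.7, -0.3]
grip_width: 0.025
finger_force: 39.6
```

```bash
python3 go.py  640.5,182,42,38; python3 - <<'E'
from h import *
t,s=grab("top"),grab("side")
k=[cv2.resize(f["color"][y-75:y+75,x-100:x+100],(400,300),interpolation=cv2.INTER_CUBIC) for f,x,y in ((t,227,168),(s,227,291))]
cv2.imwrite("pics/c6.png",np.hstack(k)[:,:,::-1])
A=blob(s,"wood",(226,286),40)
if A is not None: print(cen(A),edges(s,A,.015),rect(s,A,.015))
E
```

```text
t 14.18 pos [639.5 182.   42.8] rpy [-1.7997e+02  7.0000e-02  3.8010e+01] F [-0.  -0.7 -0.3] w 0.0250 ff 39.6 q7 -1.44
delta 0.0008 0.0006 0.0008  rot -0.03 0.07 0.01 | norm 0.001
[225.86106034 286.70885185] [(56, 124.3), (62, 35.7), (56, 127.7), (65, 34.9)] [642.  177.8  67.4  58.2  36.2]
```

View pics/c6.png

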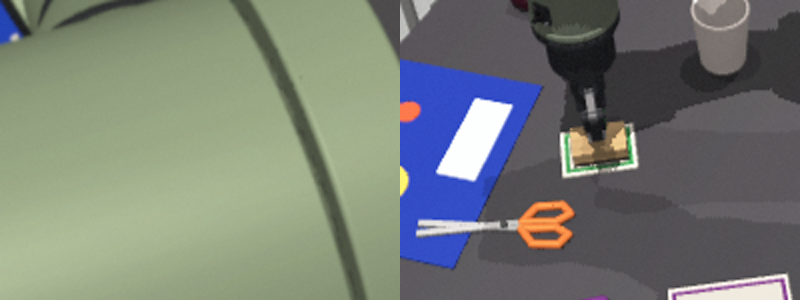

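The side half shows the stamp block square inside the green outline at (598,147), with long edges at about 35.3° against the card's 34.9°. Release.

Call:
send_rows(plan="0.0005 0 0.001 0 0 0 0.015; 0.0005 0 0.001 0 0 0 0.015; 0.0005 0 0.001 0 0 0 0.04; 0.0005 0 0.001 0 0 0 0.085; 0.0005 0 0.001 0 0 0 0.085; 0.0005 0 0.001 0 0 0 0.085; 0.0005 0 0.001 0 0 0 0.085; 0 0 -0.03 0 0 0 0.085; 0 0 -0.07 0 0 0 0.085; 0 0 -0.11 0 0 0 0.085")

```text
clock: 15.12
position: [0.6393, 0.1819, 0.1545]
tool_rot: [-3.141, 0.002, 0.663]
force: [0.9, 0.0, 0.4]
grip_width: 0.0851
finger_force: 0.0
```

```bash
python3 go.py  544.9,414.4,150,37.6
```

```text
t 15.12 pos [639.3 181.9 154.5] rpy [-1.7995e+02  1.0000e-01  3.8000e+01] F [0.9 0.  0.4] w 0.0851 ff 0.0 q7 -1.41
delta 0.0688 -0.2413 0.0046  rot -0.05 0.10 0.40 | norm 0.251
```

Call:
send_rows(plan="0.006 -0.02 0.003 0 0 0.4 0.085; 0.069 -0.241 0.005 0 0 0.4 0.085; 0.069 -0.241 0.005 0 0 0.4 0.085; 0.069 -0.241 0.005 0 0 0.4 0.085; 0.069 -0.241 0.005 0 0 0.4 0.085; 0.069 -0.241 0.005 0 0 0.4 0.085; 0.069 -0.241 0.005 0 0 0.4 0.085; 0.069 -0.241 0.005 0 0 0.4 0.085; 0.069 -0.241 0.005 0 0 0.4 0.085; 0.069 -0.241 0.005 0 0 0.4 0.085")

```text
clock: 15.95
position: [0.5465, 0.4135, 0.1487]
tool_rot: [3.141, 0.0, 0.655]
force: [1.5, 0.0, 0.0]
grip_width: 0.0853
finger_force: 0.0
```

```bash
python3 go.py  544.9,414.4,21,37.6
```

```text
t 15.95 pos [546.5 413.5 148.7] rpy [1.7995e+02 1.0000e-02 3.7550e+01] F [1.5 0.  0. ] w 0.0853 ff 0.0 q7 -1.79
delta -0.0007 -0.0018 0.1277  rot 0.05 0.01 -0.05 | norm 0.128
```

Call:
send_rows(plan="0 0 0.03 0 0 0 0.085; 0 -0.0005 0.06 0 0 0 0.085; 0 -0.001 0.09 0 0 0 0.085; 0 -0.001 0.115 0 0 0 0.085; 0 -0.001 0.124 0 0 0 0.085; 0 -0.001 0.127 0 0 0 0.085; 0 -0.001 0.127 0 0 0 0.085")

```text
clock: 16.53
position: [0.5461, 0.4146, 0.0221]
tool_rot: [3.141, 0.0, 0.655]
force: [0.2, 0.6, 0.7]
grip_width: 0.085
finger_force: 0.0
```

```bash
python3 go.py  544.9,414.4,20,37.6; python3 - <<'E'
from h import *
t,s=grab("top"),grab("side")
k=[cv2.resize(f["color"][y-75:y+75,x-100:x+100],(400,300),interpolation=cv2.INTER_CUBIC) for f,x,y in ((t,105,213),(s,208,376))]
cv2.imwrite("pics/c7.png",np.hstack(k)[:,:,::-1])
E
```

```text
t 16.53 pos [546.1 414.6  22.1] rpy [179.99   0.    37.52] F [0.2 0.6 0.7] w 0.0850 ff 0.0 q7 -1.82
delta -0.0010 -0.0006 0.0021  rot 0.01 0.00 -0.08 | norm 0.002
```

View pics/c7.png

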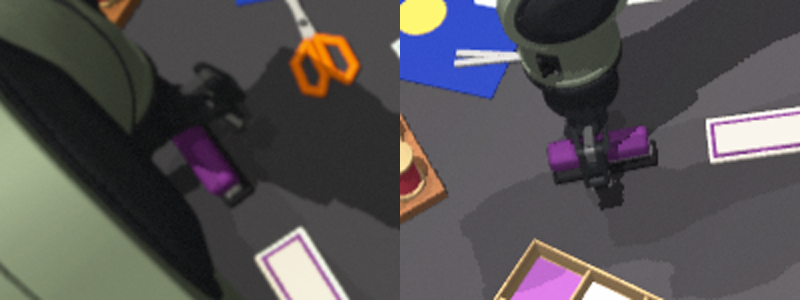

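The side half shows the fingers across the middle of the purple arm at (595,150). Close.

Call:
send_rows(plan="-0.001 0 0.001 0 0 0 0.085; -0.001 0 0.001 0 0 0 0.015; -0.001 0 0.001 0 0 0 0.015; -0.001 0 0.001 0 0 0 0.015; -0.001 0 0.001 0 0 0 0.015; -0.001 0 0.001 0 0 0 0.015; -0.001 0 0.001 0 0 0 0.015; -0.001 0 0.001 0 0 0 0.015; -0.001 0 0.001 0 0 0 0.015; -0.001 0 0.001 0 0 0 0.015", grip_force=60)

```text
clock: 17.47
position: [0.5447, 0.4148, 0.0212]
tool_rot: [-3.142, -0.0, 0.656]
force: [-0.8, -0.0, 6.3]
grip_width: 0.0271
finger_force: 60.2
```

```bash
python3 go.py  399.3,304.2,100,33.8
```

```text
t 17.47 pos [544.7 414.8  21.2] rpy [-1.80e+02 -3.00e-02  3.76e+01] F [-0.8 -0.   6.3] w 0.0271 ff 60.2 q7 -1.82
delta -0.1827 -0.0011 -0.0789  rot -0.01 -0.03 3.80 | norm 0.199
```

Call:
send_rows(plan="0 0 -0.02 0 0 0 0.015; 0 0 -0.05 0 0 0 0.015; -0.03 0 -0.06 0 0 1 0.015; -0.065 0 -0.06 0 0 2 0.015; -0.1 0 -0.06 0 0 3 0.015; -0.135 -0.001 -0.06 0 0 3.8 0.015; -0.165 -0.001 -0.06 0 0 3.8 0.015; -0.18 -0.001 -0.06 0 0 3.8 0.015; -0.183 -0.001 -0.06 0 0 3.8 0.015; -0.183 -0.001 -0.06 0 0 3.8 0.015")

```text
clock: 18.3
position: [0.3987, 0.3035, 0.081]
tool_rot: [3.141, 0.0, 0.59]
force: [0.8, 0.2, -2.7]
grip_width: 0.027
finger_force: 59.7
```

```bash
python3 go.py  399.3,304.2,25,33.8
```

```text
t 18.30 pos [398.7 303.5  81. ] rpy [179.99   0.    33.81] F [ 0.8  0.2 -2.7] w 0.0270 ff 59.7 q7 -1.94
delta 0.0009 -0.0002 0.0560  rot 0.01 0.00 0.01 | norm 0.056
```

Call:
send_rows(plan="0.0005 0 0.02 0 0 0 0.015; 0.001 0 0.04 0 0 0 0.015; 0.001 0 0.05 0 0 0 0.015; 0.001 0 0.055 0 0 0 0.015; 0.001 0 0.056 0 0 0 0.015; 0.001 0 0.056 0 0 0 0.015")

```text
clock: 18.8
position: [0.4001, 0.3046, 0.0249]
tool_rot: [-3.142, 0.0, 0.59]
force: [-0.5, 0.1, -1.7]
grip_width: 0.0271
finger_force: 59.6
```

```bash
python3 go.py  399.3,304.2,24,33.8; python3 - <<'E'
from h import *
t,s=grab("top"),grab("side")
k=[cv2.resize(f["color"][y-60:y+60,x-80:x+80],(400,300),interpolation=cv2.INTER_CUBIC) for f,x,y in ((t,162,287),(s,292,367))]
cv2.imwrite("pics/c8.png",np.hstack(k)[:,:,::-1])
E
```

```text
t 18.80 pos [400.1 304.6  24.9] rpy [-180.     0.    33.8] F [-0.5  0.1 -1.7] w 0.0271 ff 59.6 q7 -1.97
delta -0.0009 -0.0001 0.0009  rot -0.00 0.00 -0.00 | norm 0.001
```

View pics/c8.png

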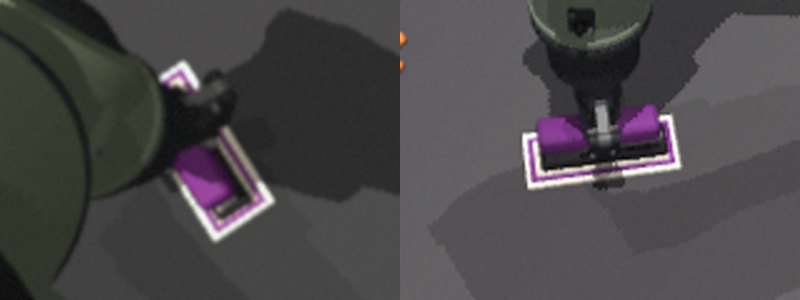

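The stapler's base lies inside the purple outline in both views, with about equal margins. Release and move clear.

Call:
send_rows(plan="-0.0005 0 0.001 0 0 0 0.015; -0.0007 0 0.001 0 0 0 0.015; -0.0007 0 0.001 0 0 0 0.04; -0.0007 0 0.001 0 0 0 0.085; -0.0007 0 0.001 0 0 0 0.085; -0.0007 0 0.001 0 0 0 0.085; -0.0007 0 0.001 0 0 0 0.085; 0 0 -0.03 0 0 0 0.085; 0 0 -0.07 0 0 0 0.085; 0 0 -0.11 0 0 0 0.085")

```text
clock: 19.73
position: [0.3991, 0.3039, 0.1357]
tool_rot: [-3.142, 0.002, 0.59]
force: [1.6, 0.5, 1.0]
grip_width: 0.0847
finger_force: 0.0
```

Call:
send_rows(plan="0 0 -0.04 0 0 0 0.085; 0 0 -0.08 0 0 0 0.085; 0 0 -0.1 0 0 0 0.085")

```text
clock: 19.98
position: [0.4005, 0.305, 0.2394]
tool_rot: [-3.141, -0.005, 0.59]
force: [0.1, -0.9, 0.4]
grip_width: 0.0852
finger_force: 0.0
```

```bash
python3 go.py  150,600,240,72
```

```text
t 19.98 pos [400.5 305.  239.4] rpy [-179.97   -0.27   33.79] F [ 0.1 -0.9  0.4] w 0.0852 ff 0.0 q7 -1.85
delta -0.0442 -0.3845 -0.0006  rot 0.06 -0.27 -38.21 | norm 0.387
```

Call:
send_rows(plan="-0.003 -0.03 0 0 0 -4 0.085; -0.044 -0.384 0 0 0 -38 0.085; -0.044 -0.384 0 0 0 -38 0.085; -0.044 -0.384 0 0 0 -38 0.085; -0.044 -0.384 0 0 0 -38 0.085; -0.044 -0.384 0 0 0 -38 0.085; -0.044 -0.384 0 0 0 -38 0.085; -0.044 -0.384 0 0 0 -38 0.085; -0.044 -0.384 0 0 0 -38 0.085; -0.044 -0.384 0 0 0 -38 0.085")

```text
clock: 20.82
position: [0.1455, 0.6016, 0.2347]
tool_rot: [-3.14, -0.0, 1.256]
force: [0.7, -0.4, 0.9]
grip_width: 0.0849
finger_force: 0.0
```

```bash
cat > chk.py <<'E'
from h import *
t,s=grab("top"),grab("side")
cv2.imwrite("pics/topE.png",t["color"][:,:,::-1])
C["purple"]=((130,70,35),(160,255,255))
for n,col,a,b,r,ref in [("jar","orange",(517,209),(360,149),40,(524.9,-392.8,7.3-2.5)),("stapler","purple",(160,285),(292,358),30,(399,304.2,4.4-2.5)),("handle","green",(224,160),(227,270),20,(640.3,182.3,4.5-2.5)),("block","wood",(226,168),(226,286),35,(640.3,182.3,2)),("button","white",(392,150),(282,190),18,(663.3,-158,3.4))]:
    A,B=blob(t,col,a,r),blob(s,col,b,r)
    for f,K,nm in((t,A,"top"),(s,B,"side")):
        if K is None: print(n,nm,None); continue
    if A is None or B is None: continue
    p,e=tri(t,cen(A),s,cen(B)); print(n,(p*1000-ref).round(1),"gap %.1f"%(e*1000),cen(A).round(1),cen(B).round(1),rect(t,A,p[2]),rect(s,B,p[2]),edges(t,A,p[2],25),edges(s,B,p[2],25))
E
python3 chk.py
```

```text
jar [-10.3  22.5  74.3] gap 3.9 [514.7 217.6] [361.3 148.8] [ 512.6 -371.9   80.6   57.1  -68.9] [ 516.  -370.    65.3   50.1  -65.3] [(39, 120.5), (40, 108.8)] [(27, 94.1), (31, 119.3)]
stapler [ 0.8 -0.7 35.1] gap 4.7 [156.6 285.7] [290.5 358.6] [397.3 302.2 112.8  30.8  33.6] [401.5 303.7 109.8  38.7  33.8] [(99, 34.4), (28, 144.2), (108, 35.2)] [(87, 33.0), (100, 31.5)]
handle [-1.6 -0.3 62.4] gap 1.2 [221.  158.7] [223.6 275.3] [638.  181.4  37.2  22.8  32.1] [639.1 182.1  56.5  26.3 -50.1] [] [(42, 128.7), (33, 134.7)]
block [-1.3 -0.7 16.4] gap 2.1 [225.5 166.7] [225.7 287.1] [638.2 181.4  70.4  45.9  35.3] [640.5 181.3  67.3  57.7  35.3] [(67, 37.0), (40, 128.7), (66, 36.9), (40, 130.7)] [(53, 125.1), (63, 35.9), (55, 126.6), (64, 34.4)]
button [-2.   0.6 44.8] gap 1.3 [394.7 149.3] [281.5 188.7] [ 660.9 -157.7   41.4   37.5  -37. ] [ 662.  -157.6   41.6   38.4  -35.8] [(30, 49.5), (34, 145.8), (33, 54.2), (37, 142.1)] [(39, 138.6), (31, 51.7), (36, 140.7), (33, 56.1)]
```

View pics/topE.png

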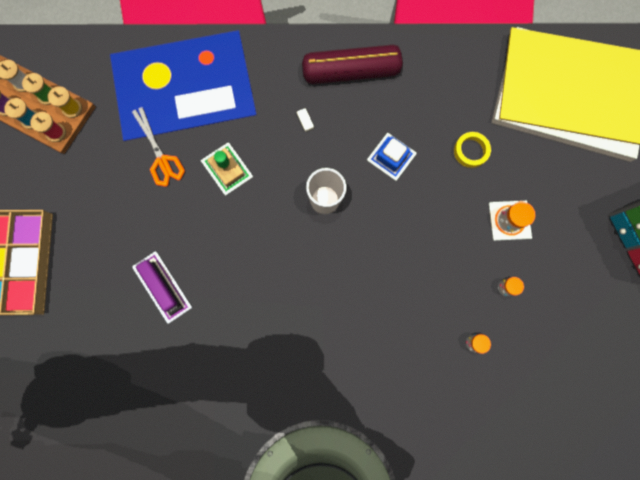

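The final top view shows the stapler, stamp and punch on their cards at (162,287), (227,168) and (392,156), within about 2 mm and 2°. The jar's lid is at (521,215) and the cup stands at (326,190). The jar blob merged with its ring, so I re-measure with the lid alone.

```bash
python3 - <<'E'
from h import *
import h
f0=cv2.morphologyEx
h.cv2.morphologyEx=lambda m,o,k: f0(m,cv2.MORPH_OPEN,cv2.getStructuringElement(cv2.MORPH_ELLIPSE,(61,61)))
t,s=grab("top"),grab("side")
A,B=blob(t,"orange",(521,215),30),blob(s,"orange",(360,141),30)
p,e=tri(t,cen(A),s,cen(B)); print((p*1000-(524.9,-392.8,4.8)).round(1),e*1000,cen(A),cen(B),rect(t,A,p[2]),rect(s,B,p[2]))
E
```

```text
[-1.8  2.3 57.4] 2.0593650092716973 [520.923051   214.62214653] [361.26804895 148.5945659 ] [ 522.3 -391.    56.5   48.   -65.3] [ 522.8 -391.    65.7   51.1  -53.8]
```

```bash
python3 -c "
from workcell import bot
print(bot.job_done())"
```

```text
the job is handed in; nothing more can be done
None
```

All four supplies are upright on their matching cards, within about 3 mm of centre, with the three that have a direction turned to about 2°; the cup is still standing, and the job is handed in at about 21 s.

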